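Close a clip-lid storage box in a carver's shop

ROBOT

A 6-joint arm with a two-finger parallel gripper is mounted at the origin on the work surface. World frame = base frame: x ahead of the robot, y to its left, z up, the work surface at z = 0. Lengths are in m, angles in degrees, forces in N, time in s.
With the tool pointing down it reaches from about 0.35 to 0.875 m from the base axis. Payload 4.2 kg.
Tool frame: the origin (TCP) lies on the centre line of the jaws, within the pads' length; the fingertips stand 22 mm ahead of it and the grasp point (between the pads) lies 3 mm ahead of it (r.tcp_to_tips is the distance from the TCP to the fingertips, in m); z points along the fingers, y is the line along which they close (so a half turn about z gives the same grasp; the last joint's range is limited). The gripper opens to 87 mm and grips with 3 to 60 N. Pads are 19 mm wide; open, the fingers measure 117 mm over their backs; the gripper's body (75 mm by 190 mm) begins 51 mm behind the grasp point.
Start: joints at [91.478, 22.042, 0.453, 0, -68.411, -14.817], TCP at [0.144, 0.608, 0.245] pointing down, gripper open.
Joint ranges: [-179.83, 179.83], [-69.29, 118.12], [-61.27, 80.66], [-181.25, 117.63], [-171.15, -9.14], [-177.46, 177.46]. Speed limits (degrees/s): [159.86, 159.86, 180, 180, 180, 180].

INTERFACE

Orientations are given as a 3x3 rotation matrix whose columns are the frame's x, y, z axes.
In Python, from station import r gives the robot as it stands.
- The arm moves only by the tool apply_moves, never from a script. Its argument "plan" is a list of rows, each an object with "grip": the opening, from 0 (shut) to 1 (fully open); "offset": the shift along the tool's x, y, z in cm, a list of three; "spin": the turn about the tool's z in rad. A call has 1 to 5 rows; each row is the pose to reach, as a shift and turn from the pose commanded when the call began, along the tool's axes at that moment; what a row does not reach only later rows make up. A row lasts 1/10 s, in which the tool goes at most 50 mm and 8.59 degrees, less where a joint would pass 70% of its speed; a pose out of reach is approached as far as the arm can. A call with a gripper value outside its range is refused whole. The fingers move at their own pace and stop on an object; the grip force is fixed at half the most. Time passes only in rows, so rows that repeat a pose let the fingers close. It gives the time, the measured TCP pose, the force, the opening and the grip force at its end, in the units of the state.
- r.sense(): the state, without advancing time (a new reading comes with each control period).
- r.capture(name): name is "scene" or "top" or "wrist"; returns a dict with "img" (480x640x3 uint8, blue, green, red), "depth" (480x640 float32, m along the optical axis (not along the pixel's ray), 0 where there is no reading), "mtx" (3x3 intrinsics, pixels), "R" (3x3) and "t" (3): a world point X has camera coordinates R X + t. Camera axes: x right, y down, z forward; pixel columns grow to the right and rows downward; lengths in m; the calibration is good to about 2 mm. The wrist camera is an equidistant fisheye: a pixel r from the principal point sees the ray r / f radians off the axis. A picture is of the moment at which its call begins.
- r.finish_job(): hands the job in; it is judged then, once.
The state is a dict: "time_s": time; "joints": joint angles; "joint_velocities": joint speeds; "effort": joint torques, N m; "tcp_pos": TCP position; "ee_rot": TCP orientation; "wrist_force": force on the tool from outside, world axes, zero at the start; "moment": the same for the moment, N m; "gripper_width": opening from 0.0 (shut) to 1.0 (fully open); "gripper_force": force on a finger pad.
Only numpy, scipy, OpenCV 4.12 (cv2) and the standard library are available. Lean on these libraries where they do the work, as an engineer would, in place of code of your own. Each camera call takes 0.05 s, during which the arm holds its last target. There are 200 camera calls.

TASK

Shut the blue-lidded storage box so that its seal is tight: press the lid down fully home on its gasket first, then snap the four orange clips down over the rim until each is flush, working by opposite corners (after the first clip do the one diagonally across from it, then the remaining two). Go by feel and never push on anything with more than three kilos, about 30 N, and leave the glue bottle, gouge, bowl and mallet where they are.

Things in the scene. Friction and masses are not known exactly. Their poses are not given: they have to be found in the camera images.
- box: Clear plastic storage box, 148 x 232 mm outside, long side along its y; heavy, does not shift. Origin: centre of its underside, z up. Rim 105 mm high. Its long rims turn down and end in a round bead 4.5 mm thick, centre at x = +-84.5, z = 82.5 mm. Blue lid 162 x 246 mm with two orange clips on each long edge, at y = +-75 mm, hinges at x = +-85, z = 112 mm.
- lid_home (a point): Centre of the lid's flat top (112 x 196 mm) for the lid home, 119.5 mm above the table; fixed to the box, not to the lid. The lid itself sits with play on the rim that no reading shows: up to 1 mm off centre in x and in y, 0.006 rad turned, and its clips and their stops with it.
- lid_seat (a joint): How far the lid stands proud of home, in m: 0 = fully home; starts at 0.005 to 0.008, square to the box. Pressed in the middle it slides down against 16 N of drag, meets the gasket (28 N/mm, 7 N/mm at each clip) and stays down. With the lid proud the clips jam on the bead.
- hinge_1 (a point): Nominal middle of the hinge line (along the box's y) of clip_1, for the lid home; fixed to the box, axes as the box. Every clip is a plate 46 mm wide, 4 mm thick, reaching 40 mm from its hinge line, inner face 4 mm and outer face 8 mm out from the hinge line when shut. A 4.5 mm round nose on its inner side, 32 mm from the hinge, has to be forced under the bead.
- hinge_2 (a point): Nominal middle of the hinge line (along the box's y) of clip_2, for the lid home; fixed to the box, axes as the box.
- hinge_3 (a point): Nominal middle of the hinge line (along the box's y) of clip_3, for the lid home; fixed to the box, axes as the box.
- hinge_4 (a point): Nominal middle of the hinge line (along the box's y) of clip_4, for the lid home; fixed to the box, axes as the box.
- clip_1 (a joint): Angle (rad) of the orange clip on the box's -x long side at its y = +75 mm; diagonal to clip_3. 0 = hanging straight down, flush, shut; 1.57 = straight out, level. Starts at 1.1 to 1.8, stays where left. Each clip: press its free end down, then push it in towards the box while bearing down. Arms give way by several mm under the load.
- clip_2 (a joint): Angle (rad) of the orange clip on the box's +x long side at its y = +75 mm; diagonal to clip_4. 0 = hanging straight down, flush, shut; 1.57 = straight out, level. Starts at 1.1 to 1.8, stays where left. Each clip, pushed in 38 mm below its hinge: 5 to 25 N near 0.1 to 0.2 rad, less if the push also bears down, more if it drags the clip up; then a drop, then a hard stop at 0.
- clip_3 (a joint): Angle (rad) of the orange clip on the box's +x long side at its y = -75 mm; diagonal to clip_1. 0 = hanging straight down, flush, shut; 1.57 = straight out, level. Starts at 1.1 to 1.8, stays where left. A clip left short of its stop may creep or spring open again.
- clip_4 (a joint): Angle (rad) of the orange clip on the box's -x long side at its y = -75 mm; diagonal to clip_2. 0 = hanging straight down, flush, shut; 1.57 = straight out, level. Starts at 1.1 to 1.8, stays where left. 
- glue_bottle: White squeeze bottle, 50 mm across, 110 mm tall with its nozzle, standing. Origin: centre of its underside. Leave alone.
- gouge: Carving gouge lying down, black handle and steel blade, 222 mm long, 25 mm thick. Origin: on the table under its middle, blade to +x. Leave alone.
- bowl: Small dark wooden bowl, 84 mm across, 32 mm tall. Origin: centre of its underside. Leave alone.
- mallet: Wooden carving club lying down, 260 mm long, 36 mm tall, head 44 mm wide to +x. Origin: on the table, 20 mm from its middle towards the handle end. Leave alone.

How it is judged (in metres and radians):
On the way, in this order (a step that is already met when the one before it is completed fails the run):
1. the lid is pressed fully home on its gasket while all four clips are still open (value of joint lid_seat below 0.0015 m and value of joint each of clip_1, clip_2, clip_3, clip_4 above 0.12 rad), for 0.2 s.
2. one diagonal pair of clips is snapped shut, the other pair still open (((value of joint each of clip_1, clip_3 below 0.05 rad and value of joint each of clip_2, clip_4 above 0.12 rad) or (value of joint each of clip_2, clip_4 below 0.05 rad and value of joint each of clip_1, clip_3 above 0.12 rad))), for 0.2 s.
At the end, for the whole second after the job is handed in: The lid stands less than 1.5 mm proud, all four clips are flush (within 0.05 rad of hanging straight down, about 2 mm at the clip's free edge) and at rest, and the glue bottle, gouge, bowl and mallet are within 20 mm of where they began (value of joint lid_seat below 0.0015 m and value of joint each of clip_1, clip_2, clip_3, clip_4 below 0.05 rad and velocity of joint each of clip_1, clip_2, clip_3, clip_4 below 0.05 rad/s and distance of each of glue_bottle, gouge, bowl, mallet from where it was at the start of the episode below 0.02 m); the robot touches nothing.
It fails at once if two clips that are not diagonally opposite are snapped shut while the other two are still open ((value of joint each of clip_1, clip_2 below 0.05 rad and value of joint each of clip_3, clip_4 above 0.12 rad) or (value of joint each of clip_2, clip_3 below 0.05 rad and value of joint each of clip_1, clip_4 above 0.12 rad) or (value of joint each of clip_3, clip_4 below 0.05 rad and value of joint each of clip_1, clip_2 above 0.12 rad) or (value of joint each of clip_4, clip_1 below 0.05 rad and value of joint each of clip_2, clip_3 above 0.12 rad)).
It fails at once if the gripper presses on anything with more than 30 N (about three kilos) (contact force between any of the fingers, the arm and anything else above 30 N).
It fails at once if the glue bottle, gouge, bowl or mallet is moved by more than 20 mm (distance of any of glue_bottle, gouge, bowl, mallet from where it was at the start of the episode above 0.02 m).
It fails at once if the glue bottle is tipped (angle between glue_bottle's own z axis and vertical above 0.3 rad).
It also fails if it takes over 61 s, if anything falls off the work surface, if the arm or the gripper's body presses on something with over 40 N, if the wrist force passes 120 N, or if a joint passes its speed limit or range.

## Working session

There is one attempt and no reset: what is moved stays moved. The work goes in short steps, Python scripts to look and compute and a tool call to move; the robot and the scene stay as the last step left them, time stands still between calls to the robot, and variables do not carry over. Pictures are saved under pics/ and viewed, at most 10 in all, crops included, and the job is handed in when it is done.

Besides the shell and the picture viewer there is one more tool, called after "Call:" as a command line: name --argument value ..., lists and objects as JSON in quotes. apply_moves: Moves the arm, as the interface text tells. Its arguments: {"type":"object","properties":{"plan":{"type":"array"}},"required":["plan"]}

```bash
ls; mkdir -p pics; python3 - <<'E'
from station import r
import cv2,numpy as np,pickle
d={}
for n in("scene","top"):
    c=r.capture(n);d[n]=c;cv2.imwrite(f"pics/{n}0.png",c["img"]);print(n,c["mtx"].tolist(),(-c["R"].T@c["t"]).round(3),c["R"].round(2).tolist())
pickle.dump(d,open("c0.pkl","wb"))
s=r.sense();print(s)
E
```

```text
pics
scene [[573.3469793883266, 0.0, 321.29291338741814], [0.0, 573.3469793883266, 243.86693646399144], [0.0, 0.0, 1.0]] [1.363 0.315 0.955] [[-0.4, 0.92, 0.01], [0.65, 0.29, -0.7], [-0.65, -0.27, -0.71]]
top [[443.51626834492015, 0.0, 313.3157983509605], [0.0, 443.51626834492015, 246.79805752236408], [0.0, 0.0, 1.0]] [ 0.537 -0.005  0.861] [[-0.03, -1.0, -0.01], [-1.0, 0.03, -0.06], [0.06, 0.0, -1.0]]
{'time_s': 0.1, 'joints': array([ 9.14800054e+01,  2.20853308e+01,  3.87075827e-01, -2.37237061e-02,
       -6.84102510e+01, -1.48169391e+01]), 'joint_velocities': array([-0.0264956 , -0.05406309,  0.19521654,  0.05465735,  0.04352301,
       -0.00705725]), 'effort': array([-2.66119259e-04, -3.91687703e+01,  1.87936145e+01,  4.23187897e+00,
        1.34617285e-02, -7.93321351e-05]), 'tcp_pos': array([0.14404362, 0.60766787, 0.24358023]), 'ee_rot': array([[ 9.72995156e-01, -2.30825290e-01, -3.35966977e-04],
       [-2.30825507e-01, -9.72993301e-01, -1.90306781e-03],
       [ 1.12382562e-04,  1.92922551e-03, -9.99998133e-01]]), 'wrist_force': array([-0.64616909, -0.44535435, -0.60318878]), 'moment': array([-0.0261571 , -0.01716089, -0.01768236]), 'gripper_force': 0.0, 'gripper_width': 1.0023270372988269}
```

View pics/scene0.png

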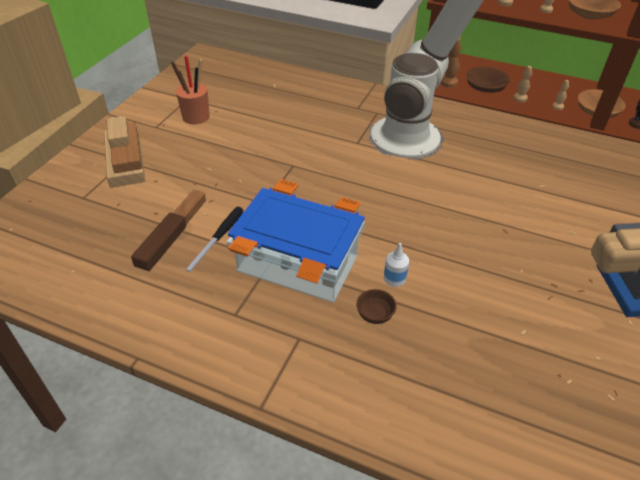

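View pics/top0.png

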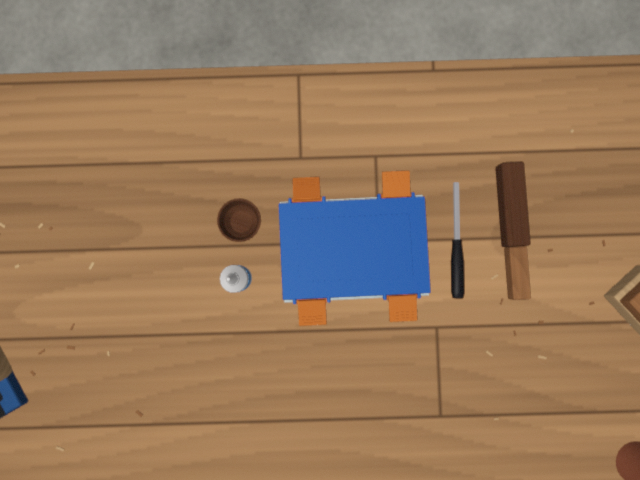

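The scene picture shows the box around (297,240), with the bottle at (397,268), bowl at (376,306), gouge at (215,238) and mallet at (170,230). In the top picture the blue lid is centred near (354,249) with clips at (307,188), (396,184), (312,312) and (403,308). The bowl, bottle, gouge and mallet are all clear of the clips.

```bash
cat > h.py <<'E'
import cv2,numpy as np
def pts(c,m):
    v,u=np.nonzero(m&(c["depth"]>0));z=c["depth"][v,u];K=c["mtx"]
    P=np.c_[(u-K[0,2])*z/K[0,0],(v-K[1,2])*z/K[1,1],z]
    return (P-c["t"])@c["R"]
def hsv(c,a,b): return cv2.inRange(cv2.cvtColor(c["img"],cv2.COLOR_BGR2HSV),a,b)>0
def blue(c): return hsv(c,(105,150,60),(125,255,255))
def orange(c): return hsv(c,(5,200,120),(16,255,255))
E
python3 - <<'E'
import pickle;from h import *
d=pickle.load(open("c0.pkl","rb"))
for n in d:
    P=pts(d[n],blue(d[n]));P=P[(P[:,2]>.09)&(abs(P[:,0]-.53)<.2)&(abs(P[:,1]+.08)<.25)]
    print(n,len(P),np.percentile(P[:,2],[2,10,25,50,75,90,98]).round(4))
    R=cv2.minAreaRect(P[:,:2].astype(np.float32));print(R)
    t=P[P[:,2]>np.median(P[:,2])-.0015];print(cv2.minAreaRect(t[:,:2].astype(np.float32)))
    m=orange(d[n]).astype(np.uint8);k,l,s,ce=cv2.connectedComponentsWithStats(m)
    for i in range(1,k):
        if s[i,4]>60:
            Q=pts(d[n],l==i)
            if abs(Q[:,0].mean()-.53)<.2 and abs(Q[:,1].mean()+.08)<.25: print(ce[i].round(),s[i,4],Q.min(0).round(3),Q.max(0).round(3),Q.mean(0).round(3))
c=d["top"];P=pts(c,np.ones((480,640),bool));
for nm,(u,v) in dict(glue=(235,278),bowl=(239,219),gouge=(457,240)).items():
    m=np.zeros((480,640),bool);m[v-3:v+4,u-3:u+4]=1;print(nm,pts(c,m).mean(0).round(3))
E
```

```text
scene 6101 [0.1194 0.1213 0.1228 0.1248 0.1266 0.1279 0.1293]
((0.5753647089004517, -0.06985539197921753), (0.17422686517238617, 0.24633853137493134), 1.080215334892273)
((0.5787228941917419, -0.06851976364850998), (0.16795974969863892, 0.24349941313266754), 1.4539390802383423)
[285. 187.] 192 [ 0.454 -0.167  0.118] [ 0.497 -0.123  0.131] [ 0.476 -0.145  0.125]
[347. 204.] 184 [ 0.453 -0.017  0.117] [0.493 0.026 0.13 ] [0.474 0.004 0.124]
[242. 246.] 263 [ 0.661 -0.163  0.121] [ 0.702 -0.119  0.137] [ 0.683 -0.141  0.13 ]
[310. 270.] 370 [ 0.66  -0.014  0.109] [0.699 0.03  0.129] [0.679 0.008 0.119]
top 13877 [0.1209 0.1221 0.1232 0.1252 0.1268 0.1278 0.129 ]
((0.574741542339325, -0.06913197785615921), (0.17284700274467468, 0.2431887984275818), 1.0473874807357788)
((0.5755676031112671, -0.06890745460987091), (0.17183302342891693, 0.24274961650371552), 1.4467480182647705)
glue [0.529 0.136 0.087]
bowl [0.642 0.141 0.007]
gouge [ 0.588 -0.275  0.018]
```

Call:
apply_moves --plan '[{"grip": 0,"offset": [3.4,3.35,0],"spin": 0},{"grip": 0,"offset": [6.8,6.7,0],"spin": 0},{"grip": 0,"offset": [10.2,10.05,0],"spin": 0},{"grip": 0,"offset": [13.6,13.4,0],"spin": 0},{"grip": 0,"offset": [17.0,16.75,0],"spin": 0}]'

```text
time_s: 0.6
tcp_pos: [0.2714, 0.4039, 0.2442]
ee_rot: [[0.973, -0.23, -0.0], [-0.23, -0.973, -0.001], [-0.0, 0.001, -1.0]]
wrist_force: [0.9, -0.4, -0.1]
gripper_width: 0.633
gripper_force: 0.0
```

Call:
apply_moves --plan '[{"grip": 0,"offset": [3.4,3.35,0],"spin": 0},{"grip": 0,"offset": [6.8,6.7,0],"spin": 0},{"grip": 0,"offset": [10.2,10.05,0],"spin": 0},{"grip": 0,"offset": [13.6,13.4,0],"spin": 0},{"grip": 0,"offset": [17.0,16.75,0],"spin": 0}]'

```text
time_s: 1.1
tcp_pos: [0.3981, 0.2018, 0.2445]
ee_rot: [[0.973, -0.23, -0.0], [-0.23, -0.973, 0.0], [-0.0, -0.0, -1.0]]
wrist_force: [0.4, 0.8, -0.5]
gripper_width: 0.169
gripper_force: 0.0
```

Call:
apply_moves --plan '[{"grip": 0,"offset": [3.4,3.35,0],"spin": 0},{"grip": 0,"offset": [6.8,6.7,0],"spin": 0},{"grip": 0,"offset": [10.2,10.05,0],"spin": -0.126},{"grip": 0,"offset": [13.6,13.4,0],"spin": -0.252},{"grip": 0,"offset": [17.0,16.75,0],"spin": -0.252}]'

```text
time_s: 1.6
tcp_pos: [0.5235, 0.0021, 0.2444]
ee_rot: [[1.0, 0.022, -0.0], [0.022, -1.0, 0.0], [-0.0, -0.0, -1.0]]
wrist_force: [1.7, 1.0, -0.2]
gripper_width: 0.005
gripper_force: 0.0
```

Call:
apply_moves --plan '[{"grip": 0,"offset": [2.4,3.6,0],"spin": 0},{"grip": 0,"offset": [4.9,7.2,0],"spin": 0},{"grip": 0,"offset": [4.9,7.2,4.0],"spin": 0},{"grip": 0,"offset": [4.9,7.2,8.0],"spin": 0},{"grip": 0,"offset": [4.9,7.2,8.8],"spin": 0}]'

```text
time_s: 2.1
tcp_pos: [0.5699, -0.068, 0.1512]
ee_rot: [[1.0, 0.017, -0.011], [0.017, -1.0, -0.0], [-0.011, -0.0, -1.0]]
wrist_force: [-1.5, 0.9, -1.5]
gripper_width: 0.003
gripper_force: 0.0
```

Call:
apply_moves --plan '[{"grip": 0,"offset": [0,0,0],"spin": 0},{"grip": 0,"offset": [0,0,0],"spin": 0},{"grip": 0,"offset": [0,0,0],"spin": 0}]'

```text
time_s: 2.4
tcp_pos: [0.5749, -0.0668, 0.159]
ee_rot: [[1.0, 0.02, 0.005], [0.02, -1.0, 0.0], [0.005, -0.0, -1.0]]
wrist_force: [0.0, -0.6, 1.0]
gripper_width: 0.006
gripper_force: 0.0
```

Call:
apply_moves --plan '[{"grip": 0,"offset": [0,0.2,0.3],"spin": 0},{"grip": 0,"offset": [0,0.2,0.6],"spin": 0},{"grip": 0,"offset": [0,0.2,0.8],"spin": 0},{"grip": 0,"offset": [0,0.2,0.9],"spin": 0},{"grip": 0,"offset": [0,0.2,1.0],"spin": 0}]'

```text
time_s: 2.9
tcp_pos: [0.5735, -0.0693, 0.1479]
ee_rot: [[1.0, 0.02, 0.0], [0.02, -1.0, -0.001], [0.0, 0.001, -1.0]]
wrist_force: [-4.4, 1.3, 10.8]
gripper_width: 0.004
gripper_force: 5.3
```

Call:
apply_moves --plan '[{"grip": 0,"offset": [0,0,0.05],"spin": 0},{"grip": 0,"offset": [0,0,0.1],"spin": 0},{"grip": 0,"offset": [0,0,0.15],"spin": 0},{"grip": 0,"offset": [0,0,0.2],"spin": 0},{"grip": 0,"offset": [0,0,0.25],"spin": 0}]'

```text
time_s: 3.4
tcp_pos: [0.5735, -0.0693, 0.1465]
ee_rot: [[1.0, 0.02, 0.001], [0.02, -1.0, -0.001], [0.001, 0.001, -1.0]]
wrist_force: [-4.6, 3.1, 11.4]
gripper_width: 0.003
gripper_force: 5.9
```

Call:
apply_moves --plan '[{"grip": 0,"offset": [0,0,0.06],"spin": 0},{"grip": 0,"offset": [0,0,0.12],"spin": 0},{"grip": 0,"offset": [0,0,0.18],"spin": 0},{"grip": 0,"offset": [0,0,0.24],"spin": 0},{"grip": 0,"offset": [0,0,0.3],"spin": 0}]'

```text
time_s: 3.9
tcp_pos: [0.5735, -0.0693, 0.1435]
ee_rot: [[1.0, 0.02, 0.001], [0.02, -1.0, -0.001], [0.001, 0.001, -1.0]]
wrist_force: [-4.6, 1.9, 11.7]
gripper_width: 0.005
gripper_force: 6.0
```

Call:
apply_moves --plan '[{"grip": 0,"offset": [0,0,0.03],"spin": 0},{"grip": 0,"offset": [0,0,0.06],"spin": 0},{"grip": 0,"offset": [0,0,0.09],"spin": 0},{"grip": 0,"offset": [0,0,0.12],"spin": 0}]'

```text
time_s: 4.3
tcp_pos: [0.5735, -0.0693, 0.1423]
ee_rot: [[1.0, 0.02, 0.001], [0.02, -1.0, -0.001], [0.001, 0.001, -1.0]]
wrist_force: [-4.4, 2.0, 12.1]
gripper_width: 0.004
gripper_force: 5.9
```

Call:
apply_moves --plan '[{"grip": 0,"offset": [0,0,0.03],"spin": 0},{"grip": 0,"offset": [0,0,0.06],"spin": 0},{"grip": 0,"offset": [0,0,0.09],"spin": 0}]'

```text
time_s: 4.6
tcp_pos: [0.5735, -0.0693, 0.1414]
ee_rot: [[1.0, 0.02, 0.001], [0.02, -1.0, -0.001], [0.001, 0.001, -1.0]]
wrist_force: [-5.1, 1.4, 11.3]
gripper_width: 0.005
gripper_force: 5.9
```

Call:
apply_moves --plan '[{"grip": 0,"offset": [0,0,0.03],"spin": 0},{"grip": 0,"offset": [0,0,0.06],"spin": 0},{"grip": 0,"offset": [0,0,0.09],"spin": 0},{"grip": 0,"offset": [0,0,0.12],"spin": 0}]'

```text
time_s: 5.0
tcp_pos: [0.5736, -0.0693, 0.1411]
ee_rot: [[1.0, 0.021, 0.001], [0.021, -1.0, -0.001], [0.001, 0.001, -1.0]]
wrist_force: [-6.8, 2.8, 16.6]
gripper_width: 0.007
gripper_force: 8.4
```

Call:
apply_moves --plan '[{"grip": 0,"offset": [0,0,0.04],"spin": 0},{"grip": 0,"offset": [0,0,0.08],"spin": 0},{"grip": 0,"offset": [0,0,0.1],"spin": 0},{"grip": 0,"offset": [0,0,0.1],"spin": 0}]'

```text
time_s: 5.4
tcp_pos: [0.5736, -0.0693, 0.1409]
ee_rot: [[1.0, 0.021, 0.001], [0.021, -1.0, -0.001], [0.001, 0.001, -1.0]]
wrist_force: [-7.6, 2.3, 19.2]
gripper_width: 0.007
gripper_force: 9.7
```

Call:
apply_moves --plan '[{"grip": 0,"offset": [0,0,0.04],"spin": 0},{"grip": 0,"offset": [0,0,0.08],"spin": 0},{"grip": 0,"offset": [0,0,0.08],"spin": 0},{"grip": 0,"offset": [0,0,0.08],"spin": 0}]'

```text
time_s: 5.8
tcp_pos: [0.5736, -0.0693, 0.1408]
ee_rot: [[1.0, 0.021, 0.002], [0.021, -1.0, -0.001], [0.002, 0.001, -1.0]]
wrist_force: [-9.5, 2.0, 22.2]
gripper_width: 0.003
gripper_force: 11.2
```

Call:
apply_moves --plan '[{"grip": 0,"offset": [0,0,-1.5],"spin": 0},{"grip": 0,"offset": [0,0,-6],"spin": 0},{"grip": 0,"offset": [3.7,2.5,-6],"spin": 0},{"grip": 0,"offset": [7.5,5.1,-6],"spin": 0},{"grip": 0,"offset": [11.3,7.6,-6],"spin": 0}]'

```text
time_s: 6.3
tcp_pos: [0.6892, -0.1438, 0.1968]
ee_rot: [[1.0, 0.02, 0.001], [0.02, -1.0, 0.0], [0.001, -0.0, -1.0]]
wrist_force: [1.9, 0.8, -0.4]
gripper_width: 0.006
gripper_force: 0.0
```

```bash
python3 - <<'E'
from station import r;from h import *
c=r.capture("scene");cv2.imwrite("pics/s1.png",c["img"][130:330,180:440].repeat(3,0).repeat(3,1)[:600,:780])
for n,c in(("scene",c),("top",r.capture("top"))):
    P=pts(c,blue(c));P=P[(P[:,2]>.09)&(abs(P[:,0]-.575)<.06)&(abs(P[:,1]+.02)<.08)]
    print(n,len(P),np.median(P[:,2]))
s=r.sense();print(s["tcp_pos"],s["wrist_force"])
E
```

```text
scene 3015 0.11912947871908824
top 1586 0.11987826469619525
[ 0.69090519 -0.14583633  0.19287649] [-0.98407029  0.28152688 -0.8873539 ]
```

View pics/s1.png

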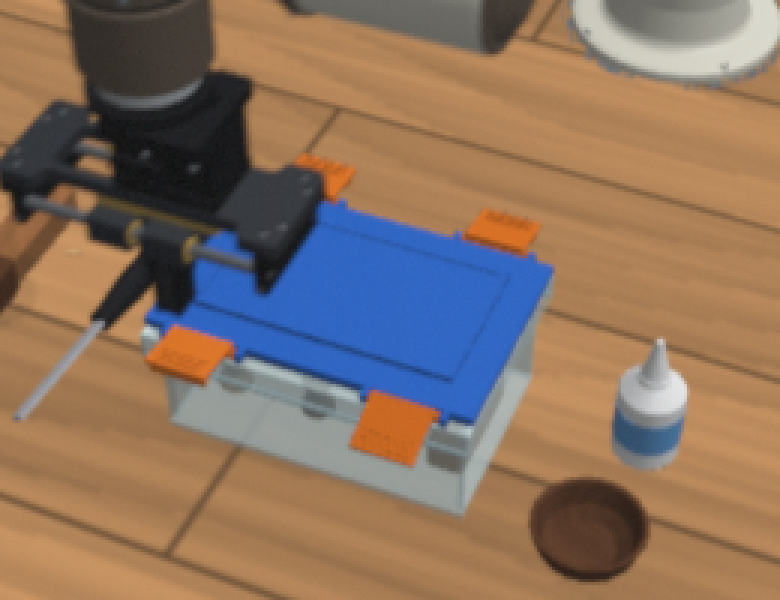

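The lid is home: its top reads 0.119–0.120 m in both cameras. The picture shows the gripper by the near clip at (190,350), with that clip and the other near one at (395,428) still open. The bottle (645,420) and bowl (590,530) are undisturbed.

Call:
apply_moves --plan '[{"grip": 0,"offset": [0,0,3.5],"spin": 0},{"grip": 0,"offset": [0,0,4.5],"spin": 0},{"grip": 0,"offset": [0,0,5.5],"spin": 0},{"grip": 0,"offset": [0,0,6.5],"spin": 0},{"grip": 0,"offset": [0,0,7.5],"spin": 0}]'

```text
time_s: 6.9
tcp_pos: [0.6889, -0.1429, 0.1223]
ee_rot: [[1.0, 0.02, 0.004], [0.02, -1.0, -0.001], [0.004, 0.001, -1.0]]
wrist_force: [0.6, 0.3, 1.7]
gripper_width: 0.004
gripper_force: 0.8
```

Call:
apply_moves --plan '[{"grip": 0,"offset": [0,0,0.8],"spin": 0},{"grip": 0,"offset": [0,0,1.6],"spin": 0},{"grip": 0,"offset": [0,0,2.4],"spin": 0},{"grip": 0,"offset": [0,0,3.2],"spin": 0},{"grip": 0,"offset": [0,0,3.2],"spin": 0}]'

```text
time_s: 7.4
tcp_pos: [0.6874, -0.143, 0.0872]
ee_rot: [[1.0, 0.019, -0.002], [0.019, -1.0, 0.0], [-0.002, -0.0, -1.0]]
wrist_force: [1.4, -0.4, -0.7]
gripper_width: 0.005
gripper_force: 0.3
```

```bash
python3 - <<'E'
from station import r;from h import *
c=r.capture("scene");cv2.imwrite("pics/s2.png",cv2.resize(c["img"][180:310,200:350],None,fx=4,fy=4))
s=r.sense();print(s["tcp_pos"],s["wrist_force"])
E
```

```text
[ 0.687505   -0.14307669  0.08787588] [ 0.64547123  0.96503427 -1.11881061]
```

View pics/s2.png

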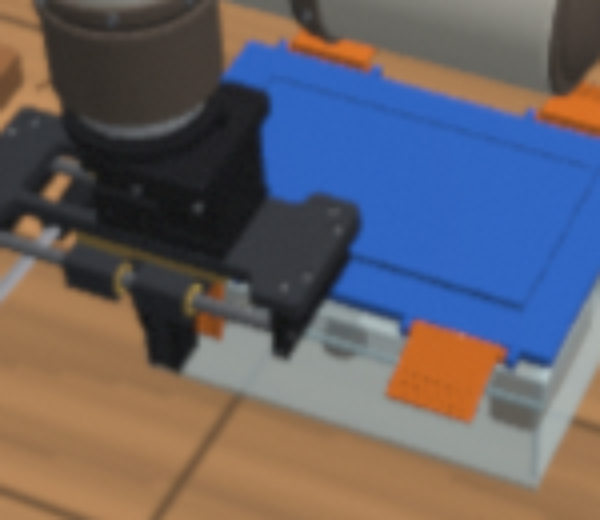

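The clip (orange at (208,310)) now hangs just inside the fingers; the near neighbour clip at (448,370) is still open. Next I push inward while bearing down.

Call:
apply_moves --plan '[{"grip": 0,"offset": [-0.1,0,0],"spin": 0},{"grip": 0,"offset": [-0.2,0,0],"spin": 0},{"grip": 0,"offset": [-0.3,0,0.0],"spin": 0},{"grip": 0,"offset": [-0.35,0,0.05],"spin": 0},{"grip": 0,"offset": [-0.4,0,0.1],"spin": 0}]'

```text
time_s: 7.95
tcp_pos: [0.6868, -0.1431, 0.0891]
ee_rot: [[1.0, 0.02, 0.008], [0.02, -1.0, -0.0], [0.008, 0.001, -1.0]]
wrist_force: [6.2, 0.2, -1.5]
gripper_width: 0.005
gripper_force: 3.4
```

Call:
apply_moves --plan '[{"grip": 0,"offset": [-0.05,0,0.1],"spin": 0},{"grip": 0,"offset": [-0.1,0,0.2],"spin": 0},{"grip": 0,"offset": [-0.15,0,0.3],"spin": 0},{"grip": 0,"offset": [-0.2,0,0.4],"spin": 0}]'

```text
time_s: 8.35
tcp_pos: [0.6847, -0.1431, 0.0866]
ee_rot: [[1.0, 0.02, 0.007], [0.02, -1.0, -0.001], [0.007, 0.001, -1.0]]
wrist_force: [4.5, 0.2, 2.9]
gripper_width: 0.006
gripper_force: 2.2
```

Call:
apply_moves --plan '[{"grip": 0,"offset": [-0.06,0,0.08],"spin": 0},{"grip": 0,"offset": [-0.12,0,0.16],"spin": 0},{"grip": 0,"offset": [-0.18,0,0.24],"spin": 0},{"grip": 0,"offset": [-0.24,0,0.32],"spin": 0}]'

```text
time_s: 8.75
tcp_pos: [0.6801, -0.1433, 0.081]
ee_rot: [[1.0, 0.019, 0.001], [0.019, -1.0, -0.0], [0.001, 0.0, -1.0]]
wrist_force: [5.3, 0.1, 3.3]
gripper_width: 0.004
gripper_force: 2.5
```

Call:
apply_moves --plan '[{"grip": 0,"offset": [-0.07,0,0.05],"spin": 0},{"grip": 0,"offset": [-0.14,0,0.05],"spin": 0},{"grip": 0,"offset": [-0.21,0,0.05],"spin": 0},{"grip": 0,"offset": [-0.28,0,0.05],"spin": 0}]'

```text
time_s: 9.15
tcp_pos: [0.68, -0.1434, 0.0813]
ee_rot: [[1.0, 0.02, 0.008], [0.02, -1.0, -0.001], [0.008, 0.001, -1.0]]
wrist_force: [10.4, -1.1, 0.0]
gripper_width: 0.009
gripper_force: 5.3
```

Call:
apply_moves --plan '[{"grip": 0,"offset": [-0.1,0,0.0],"spin": 0},{"grip": 0,"offset": [-0.2,0,0.1],"spin": 0},{"grip": 0,"offset": [-0.3,0,0.15],"spin": 0},{"grip": 0,"offset": [-0.4,0,0.15],"spin": 0},{"grip": 0,"offset": [-0.4,0,0.15],"spin": 0}]'

```text
time_s: 9.65
tcp_pos: [0.68, -0.1435, 0.0816]
ee_rot: [[1.0, 0.021, 0.018], [0.021, -1.0, -0.002], [0.018, 0.002, -1.0]]
wrist_force: [16.2, 0.0, 1.0]
gripper_width: 0.001
gripper_force: 8.0
```

Call:
apply_moves --plan '[{"grip": 0,"offset": [2.5,0,0],"spin": 0},{"grip": 0,"offset": [2.5,0,-4.8],"spin": 0},{"grip": 0,"offset": [2.5,0,-9.5],"spin": 0},{"grip": 0,"offset": [-1.4,-2.5,-9.5],"spin": 0},{"grip": 0,"offset": [-5.3,-5.0,-9.5],"spin": 0}]'

```text
time_s: 10.15
tcp_pos: [0.6166, -0.0944, 0.1731]
ee_rot: [[1.0, 0.017, -0.003], [0.017, -1.0, 0.001], [-0.003, -0.001, -1.0]]
wrist_force: [-0.1, 0.7, -0.9]
gripper_width: 0.003
gripper_force: 0.0
```

Call:
apply_moves --plan '[{"grip": 0,"offset": [-3.9,-2.5,0],"spin": 0},{"grip": 0,"offset": [-7.8,-5.0,0],"spin": 0},{"grip": 0,"offset": [-11.7,-7.5,0],"spin": 0},{"grip": 0,"offset": [-15.7,-10.2,0],"spin": 0},{"grip": 0,"offset": [-15.7,-10.2,0],"spin": 0}]'

```text
time_s: 10.65
tcp_pos: [0.4519, 0.0047, 0.1719]
ee_rot: [[1.0, 0.022, -0.01], [0.022, -1.0, -0.001], [-0.01, 0.001, -1.0]]
wrist_force: [0.5, 0.3, -0.5]
gripper_width: 0.004
gripper_force: 0.0
```

```bash
python3 - <<'E'
from station import r;from h import *
c=r.capture("scene");cv2.imwrite("pics/s3.png",cv2.resize(c["img"][160:310,200:390],None,fx=4,fy=4))
s=r.sense();print(s["tcp_pos"],s["wrist_force"])
c=r.capture("top");m=hsv(c,(3,150,60),(20,255,255))
for n,x,y in(("++",.6584,.0075),("+-",.6616,-.1425)):
    P=pts(c,m);P=P[(abs(P[:,1]-y)<.03)&(P[:,0]>x-.01)&(P[:,0]<x+.06)&(P[:,2]>.06)];print(n,len(P),P.min(0) if len(P) else 0,P.max(0) if len(P) else 0)
E
```

```text
[0.45512898 0.00451188 0.17266511] [ 0.30392846 -0.37966895  0.22175036]
++ 646 [ 0.65519234 -0.01587701  0.10366803] [0.69860141 0.03023274 0.12268301]
+- 182 [ 0.65779309 -0.16691087  0.11013054] [ 0.66915399 -0.11883204  0.11973671]
```

View pics/s3.png

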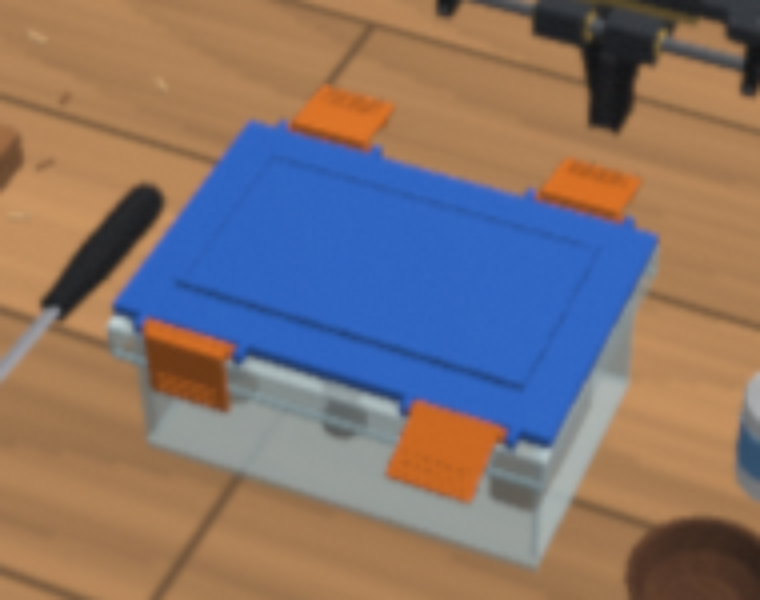

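The first clip, at (188,365), hangs straight down and flush; the other three, at (343,115), (590,185) and (447,450), are still open.

Call:
apply_moves --plan '[{"grip": 0,"offset": [0,0,2.0],"spin": 0},{"grip": 0,"offset": [0,0,3.0],"spin": 0},{"grip": 0,"offset": [0,0,4.0],"spin": 0},{"grip": 0,"offset": [0,0,5.0],"spin": 0},{"grip": 0,"offset": [0,0,6.0],"spin": 0}]'

```text
time_s: 11.25
tcp_pos: [0.4601, 0.0043, 0.113]
ee_rot: [[1.0, 0.019, -0.0], [0.019, -1.0, -0.0], [-0.0, 0.0, -1.0]]
wrist_force: [-0.4, -0.0, 0.4]
gripper_width: 0.005
gripper_force: 0.5
```

Call:
apply_moves --plan '[{"grip": 0,"offset": [0,0,0.8],"spin": 0},{"grip": 0,"offset": [0,0,1.6],"spin": 0},{"grip": 0,"offset": [0,0,2.4],"spin": 0},{"grip": 0,"offset": [0,0,2.4],"spin": 0},{"grip": 0,"offset": [0,0,2.4],"spin": 0}]'

```text
time_s: 11.75
tcp_pos: [0.4598, 0.0046, 0.0896]
ee_rot: [[1.0, 0.019, -0.0], [0.019, -1.0, -0.0], [-0.0, 0.0, -1.0]]
wrist_force: [-0.6, 0.8, 0.5]
gripper_width: 0.007
gripper_force: 0.4
```

Call:
apply_moves --plan '[{"grip": 0,"offset": [0.15,0,0],"spin": 0},{"grip": 0,"offset": [0.3,0,0],"spin": 0},{"grip": 0,"offset": [0.4,0,0.05],"spin": 0},{"grip": 0,"offset": [0.46,0,0.15],"spin": 0},{"grip": 0,"offset": [0.52,0,0.25],"spin": 0}]'

```text
time_s: 12.25
tcp_pos: [0.4638, 0.0043, 0.0873]
ee_rot: [[1.0, 0.019, -0.003], [0.019, -1.0, -0.001], [-0.003, 0.001, -1.0]]
wrist_force: [-5.3, 1.2, 4.9]
gripper_width: 0.001
gripper_force: 2.9
```

Call:
apply_moves --plan '[{"grip": 0,"offset": [0.07,0,0.08],"spin": 0},{"grip": 0,"offset": [0.14,0,0.16],"spin": 0},{"grip": 0,"offset": [0.21,0,0.24],"spin": 0},{"grip": 0,"offset": [0.28,0,0.32],"spin": 0}]'

```text
time_s: 12.65
tcp_pos: [0.4667, 0.0042, 0.0842]
ee_rot: [[1.0, 0.019, -0.002], [0.019, -1.0, -0.001], [-0.002, 0.001, -1.0]]
wrist_force: [-3.9, -0.6, 3.0]
gripper_width: 0.003
gripper_force: 2.2
```

Call:
apply_moves --plan '[{"grip": 0,"offset": [0.08,0,0.07],"spin": 0},{"grip": 0,"offset": [0.16,0,0.14],"spin": 0},{"grip": 0,"offset": [0.24,0,0.21],"spin": 0},{"grip": 0,"offset": [0.32,0,0.28],"spin": 0}]'

```text
time_s: 13.05
tcp_pos: [0.4696, 0.0044, 0.081]
ee_rot: [[1.0, 0.019, -0.003], [0.019, -1.0, -0.001], [-0.003, 0.001, -1.0]]
wrist_force: [-8.4, 1.2, 6.1]
gripper_width: 0.005
gripper_force: 4.2
```

Call:
apply_moves --plan '[{"grip": 0,"offset": [0.08,0,0.06],"spin": 0},{"grip": 0,"offset": [0.16,0,0.12],"spin": 0},{"grip": 0,"offset": [0.24,0,0.15],"spin": 0},{"grip": 0,"offset": [0.32,0,0.15],"spin": 0}]'

```text
time_s: 13.45
tcp_pos: [0.4696, 0.0039, 0.0789]
ee_rot: [[1.0, 0.018, -0.01], [0.018, -1.0, -0.002], [-0.01, 0.002, -1.0]]
wrist_force: [-14.9, 3.8, 10.5]
gripper_width: 0.006
gripper_force: 7.6
```

Call:
apply_moves --plan '[{"grip": 0,"offset": [0.08,0,0],"spin": 0},{"grip": 0,"offset": [0.16,0,0],"spin": 0},{"grip": 0,"offset": [0.24,0,0],"spin": 0}]'

```text
time_s: 13.75
tcp_pos: [0.4696, 0.0038, 0.0785]
ee_rot: [[1.0, 0.017, -0.015], [0.017, -1.0, -0.002], [-0.015, 0.002, -1.0]]
wrist_force: [-20.2, 6.4, 13.2]
gripper_width: 0.001
gripper_force: 10.4
```

Call:
apply_moves --plan '[{"grip": 0,"offset": [-0.5,0,-0.2],"spin": 0},{"grip": 0,"offset": [-2.0,0,-0.2],"spin": 0},{"grip": 0,"offset": [-3.5,0,-4.0],"spin": 0},{"grip": 0,"offset": [-5.5,0,-8.5],"spin": 0},{"grip": 0,"offset": [-5.5,4,-9.5],"spin": 0}]'

```text
time_s: 14.25
tcp_pos: [0.4259, -0.0331, 0.1801]
ee_rot: [[0.999, 0.028, 0.014], [0.028, -1.0, 0.003], [0.014, -0.003, -1.0]]
wrist_force: [0.7, 0.1, 0.5]
gripper_width: 0.002
gripper_force: 0.0
```

```bash
cat >> h.py <<'E'
H={"++":(.6584,.0075),"+-":(.6616,-.1425),"-+":(.4884,.0039),"--":(.4916,-.1461)}
def clips(r):
    c=r.capture("top");P=pts(c,hsv(c,(3,150,60),(20,255,255)))
    for n,(x,y) in H.items():
        s=1 if n[0]=="+" else -1;d=(P[:,0]-x)*s
        k=(abs(P[:,1]-y)<.026)&(d>-.008)&(d<.06)&(P[:,2]>.06);print(n,k.sum(),"reach",np.percentile(d[k],[50,95,100]).round(4) if k.any() else 0,"z",P[k,2].min().round(3) if k.any() else 0)
    P=pts(c,blue(c));P=P[(P[:,2]>.09)&(abs(P[:,0]-.575)<.06)&(abs(P[:,1]+.07)<.1)];print("lid",len(P),np.median(P[:,2]))
    return c
E
python3 - <<'E'
from station import r;from h import *
c=clips(r);cv2.imwrite("pics/t4.png",cv2.resize(c["img"][160:340,260:450],None,fx=3.3,fy=3.3,interpolation=cv2.INTER_CUBIC))
s=r.sense();print(s["tcp_pos"],s["wrist_force"])
E
```

```text
++ 648 reach [0.0173 0.0374 0.0401] z 0.101
+- 185 reach [0.0015 0.0065 0.0073] z 0.112
-+ 173 reach [0.0025 0.0071 0.0078] z 0.111
-- 704 reach [0.0185 0.0381 0.0405] z 0.113
lid 8442 0.11933561298881148
[ 0.42540818 -0.03810273  0.17968676] [ 0.00585522 -3.68056484  1.67121424]
```

View pics/t4.png

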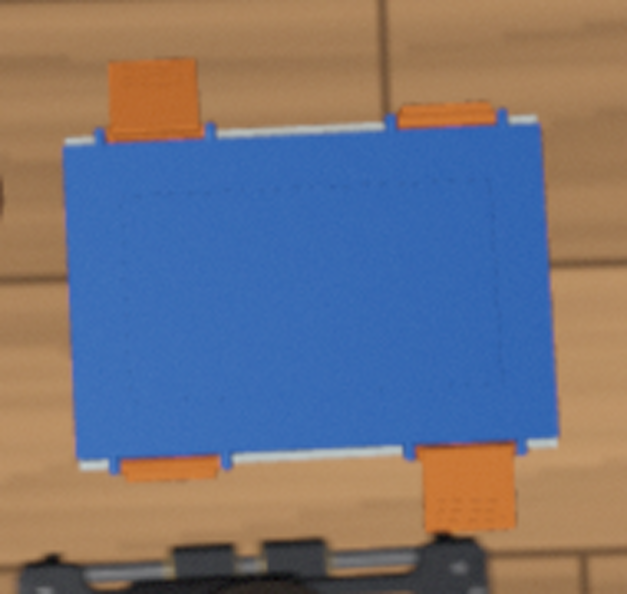

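The top picture shows two clips on one diagonal, at (447,115) and (170,468), upright and tucked flush at the lid edge, both reaching about 7.5 mm. The other two, at (155,97) and (469,487), are still open. Now the third clip.

Call:
apply_moves --plan '[{"grip": 0,"offset": [1.3,3.7,0],"spin": 0},{"grip": 0,"offset": [2.6,7.4,0],"spin": 0},{"grip": 0,"offset": [3.8,11.0,0],"spin": 0},{"grip": 0,"offset": [3.8,11.0,0],"spin": 0},{"grip": 0,"offset": [3.8,11.0,0],"spin": 0}]'

```text
time_s: 14.8
tcp_pos: [0.4634, -0.1462, 0.1744]
ee_rot: [[1.0, 0.017, 0.001], [0.017, -1.0, -0.0], [0.001, 0.0, -1.0]]
wrist_force: [-0.6, 0.4, 0.3]
gripper_width: 0.001
gripper_force: 0.0
```

Call:
apply_moves --plan '[{"grip": 0,"offset": [0,0,2.0],"spin": 0},{"grip": 0,"offset": [0,0,3.0],"spin": 0},{"grip": 0,"offset": [0,0,4.0],"spin": 0},{"grip": 0,"offset": [0,0,5.0],"spin": 0},{"grip": 0,"offset": [0,0,6.0],"spin": 0}]'

```text
time_s: 15.3
tcp_pos: [0.4631, -0.1451, 0.1145]
ee_rot: [[1.0, 0.02, 0.001], [0.02, -1.0, -0.0], [0.001, 0.0, -1.0]]
wrist_force: [-0.3, 0.2, 1.1]
gripper_width: 0.006
gripper_force: 0.6
```

Call:
apply_moves --plan '[{"grip": 0,"offset": [0,0,0.8],"spin": 0},{"grip": 0,"offset": [0,0,1.6],"spin": 0},{"grip": 0,"offset": [0,0,2.4],"spin": 0},{"grip": 0,"offset": [0,0,2.4],"spin": 0},{"grip": 0,"offset": [0,0,2.4],"spin": 0}]'

```text
time_s: 15.8
tcp_pos: [0.4626, -0.1455, 0.0906]
ee_rot: [[1.0, 0.019, -0.0], [0.019, -1.0, -0.0], [-0.0, 0.0, -1.0]]
wrist_force: [-0.8, 0.4, -0.8]
gripper_width: 0.006
gripper_force: 0.3
```

Call:
apply_moves --plan '[{"grip": 0,"offset": [0.15,0,0],"spin": 0},{"grip": 0,"offset": [0.25,0,0],"spin": 0},{"grip": 0,"offset": [0.33,0,0.05],"spin": 0},{"grip": 0,"offset": [0.4,0,0.13],"spin": 0}]'

```text
time_s: 16.2
tcp_pos: [0.4665, -0.1454, 0.0896]
ee_rot: [[1.0, 0.019, 0.0], [0.019, -1.0, -0.0], [0.0, 0.0, -1.0]]
wrist_force: [-1.7, 0.8, 2.2]
gripper_width: 0.001
gripper_force: 0.9
```

Call:
apply_moves --plan '[{"grip": 0,"offset": [0.07,0,0.08],"spin": 0},{"grip": 0,"offset": [0.14,0,0.16],"spin": 0},{"grip": 0,"offset": [0.21,0,0.24],"spin": 0},{"grip": 0,"offset": [0.28,0,0.32],"spin": 0},{"grip": 0,"offset": [0.35,0,0.4],"spin": 0}]'

```text
time_s: 16.7
tcp_pos: [0.47, -0.1453, 0.0854]
ee_rot: [[1.0, 0.019, -0.0], [0.019, -1.0, -0.0], [-0.0, 0.0, -1.0]]
wrist_force: [-3.4, 0.2, 2.0]
gripper_width: 0.004
gripper_force: 1.3
```

Call:
apply_moves --plan '[{"grip": 0,"offset": [0.07,0,0.07],"spin": 0},{"grip": 0,"offset": [0.14,0,0.14],"spin": 0},{"grip": 0,"offset": [0.21,0,0.21],"spin": 0},{"grip": 0,"offset": [0.28,0,0.28],"spin": 0},{"grip": 0,"offset": [0.35,0,0.35],"spin": 0}]'

```text
time_s: 17.2
tcp_pos: [0.472, -0.1453, 0.0816]
ee_rot: [[1.0, 0.019, -0.003], [0.019, -1.0, 0.0], [-0.003, -0.0, -1.0]]
wrist_force: [-7.4, 0.3, 4.6]
gripper_width: 0.006
gripper_force: 3.4
```

Call:
apply_moves --plan '[{"grip": 0,"offset": [0.08,0,0.06],"spin": 0},{"grip": 0,"offset": [0.16,0,0.12],"spin": 0},{"grip": 0,"offset": [0.24,0,0.15],"spin": 0},{"grip": 0,"offset": [0.32,0,0.15],"spin": 0}]'

```text
time_s: 17.6
tcp_pos: [0.4721, -0.1454, 0.0797]
ee_rot: [[1.0, 0.018, -0.01], [0.018, -1.0, 0.0], [-0.01, -0.001, -1.0]]
wrist_force: [-13.2, -0.5, 8.7]
gripper_width: 0.009
gripper_force: 6.3
```

Call:
apply_moves --plan '[{"grip": 0,"offset": [0.08,0,0],"spin": 0},{"grip": 0,"offset": [0.16,0,0],"spin": 0},{"grip": 0,"offset": [0.24,0,0],"spin": 0},{"grip": 0,"offset": [0.24,0,0],"spin": 0}]'

```text
time_s: 18.0
tcp_pos: [0.4721, -0.1454, 0.0794]
ee_rot: [[1.0, 0.017, -0.015], [0.017, -1.0, 0.001], [-0.015, -0.001, -1.0]]
wrist_force: [-14.7, -0.5, 11.0]
gripper_width: 0.004
gripper_force: 7.9
```

Call:
apply_moves --plan '[{"grip": 0,"offset": [-0.6,0,-0.2],"spin": 0},{"grip": 0,"offset": [-4.0,0,-0.2],"spin": 0},{"grip": 0,"offset": [-4.0,0,-4.8],"spin": 0},{"grip": 0,"offset": [-4.0,0,-9.5],"spin": 0},{"grip": 0,"offset": [-0.5,-2.0,-9.5],"spin": 0}]'

```text
time_s: 18.5
tcp_pos: [0.4765, -0.1263, 0.183]
ee_rot: [[1.0, 0.018, 0.017], [0.018, -1.0, -0.001], [0.017, 0.001, -1.0]]
wrist_force: [1.7, -0.7, 0.1]
gripper_width: 0.007
gripper_force: 0.0
```

Call:
apply_moves --plan '[{"grip": 0,"offset": [4.0,-2.4,0],"spin": 0},{"grip": 0,"offset": [8.0,-4.8,0],"spin": 0},{"grip": 0,"offset": [12.0,-7.2,0],"spin": 0},{"grip": 0,"offset": [16.0,-9.6,0],"spin": 0},{"grip": 0,"offset": [20.0,-12.0,0],"spin": 0}]'

```text
time_s: 19.0
tcp_pos: [0.6743, 0.0002, 0.1757]
ee_rot: [[1.0, 0.02, 0.004], [0.02, -1.0, 0.001], [0.004, -0.001, -1.0]]
wrist_force: [0.5, -0.2, 1.7]
gripper_width: 0.005
gripper_force: 0.0
```

Call:
apply_moves --plan '[{"grip": 0,"offset": [1.5,-0.8,0],"spin": 0},{"grip": 0,"offset": [1.5,-0.8,0],"spin": 0},{"grip": 0,"offset": [1.5,-0.8,0],"spin": 0}]'

```text
time_s: 19.3
tcp_pos: [0.6865, 0.0072, 0.1749]
ee_rot: [[1.0, 0.02, 0.0], [0.02, -1.0, 0.0], [0.0, -0.0, -1.0]]
wrist_force: [-0.1, 0.2, 0.2]
gripper_width: 0.002
gripper_force: 0.0
```

```bash
python3 - <<'E'
from station import r;from h import *
c=clips(r);s=r.sense();print(s["tcp_pos"],s["wrist_force"])
E
```

```text
++ 255 reach [0.0038 0.0132 0.0168] z 0.113
+- 182 reach [0.0015 0.0067 0.0074] z 0.109
-+ 173 reach [0.0023 0.0072 0.0077] z 0.112
-- 179 reach [0.0031 0.0076 0.0085] z 0.098
lid 8444 0.11932879590676196
[0.68602548 0.00667428 0.17531413] [-0.51826132  1.20481727 -0.44447429]
```

Call:
apply_moves --plan '[{"grip": 0,"offset": [0,0,2.0],"spin": 0},{"grip": 0,"offset": [0,0,3.0],"spin": 0},{"grip": 0,"offset": [0,0,4.0],"spin": 0},{"grip": 0,"offset": [0,0,5.0],"spin": 0},{"grip": 0,"offset": [0,0,6.0],"spin": 0}]'

```text
time_s: 19.85
tcp_pos: [0.687, 0.0068, 0.1158]
ee_rot: [[1.0, 0.019, 0.003], [0.019, -1.0, 0.0], [0.003, -0.0, -1.0]]
wrist_force: [0.5, -0.9, 1.6]
gripper_width: 0.006
gripper_force: 0.6
```

Call:
apply_moves --plan '[{"grip": 0,"offset": [0,0,0.8],"spin": 0},{"grip": 0,"offset": [0,0,1.6],"spin": 0},{"grip": 0,"offset": [0,0,2.5],"spin": 0},{"grip": 0,"offset": [0,0,2.5],"spin": 0},{"grip": 0,"offset": [0,0,2.5],"spin": 0}]'

```text
time_s: 20.35
tcp_pos: [0.6858, 0.0069, 0.0898]
ee_rot: [[1.0, 0.019, -0.002], [0.019, -1.0, -0.0], [-0.002, 0.0, -1.0]]
wrist_force: [0.4, 0.1, -0.4]
gripper_width: 0.005
gripper_force: 0.0
```

Call:
apply_moves --plan '[{"grip": 0,"offset": [-0.1,0,0],"spin": 0},{"grip": 0,"offset": [-0.2,0,0],"spin": 0},{"grip": 0,"offset": [-0.25,0,0.07],"spin": 0},{"grip": 0,"offset": [-0.3,0,0.15],"spin": 0}]'

```text
time_s: 20.75
tcp_pos: [0.6842, 0.007, 0.0899]
ee_rot: [[1.0, 0.02, 0.003], [0.02, -1.0, 0.0], [0.003, -0.0, -1.0]]
wrist_force: [2.8, 0.6, 1.3]
gripper_width: 0.006
gripper_force: 1.0
```

Call:
apply_moves --plan '[{"grip": 0,"offset": [-0.06,0,0.08],"spin": 0},{"grip": 0,"offset": [-0.12,0,0.16],"spin": 0},{"grip": 0,"offset": [-0.18,0,0.24],"spin": 0},{"grip": 0,"offset": [-0.24,0,0.32],"spin": 0},{"grip": 0,"offset": [-0.3,0,0.4],"spin": 0}]'

```text
time_s: 21.25
tcp_pos: [0.6829, 0.0071, 0.0868]
ee_rot: [[1.0, 0.02, 0.007], [0.02, -1.0, 0.0], [0.007, -0.0, -1.0]]
wrist_force: [6.1, 0.2, 5.3]
gripper_width: 0.005
gripper_force: 3.1
```

Call:
apply_moves --plan '[{"grip": 0,"offset": [-0.07,0,0.08],"spin": 0},{"grip": 0,"offset": [-0.14,0,0.16],"spin": 0},{"grip": 0,"offset": [-0.21,0,0.24],"spin": 0},{"grip": 0,"offset": [-0.28,0,0.3],"spin": 0}]'

```text
time_s: 21.65
tcp_pos: [0.6802, 0.0071, 0.0839]
ee_rot: [[1.0, 0.02, 0.007], [0.02, -1.0, 0.001], [0.007, -0.0, -1.0]]
wrist_force: [5.9, 0.6, 3.8]
gripper_width: 0.006
gripper_force: 2.6
```

Call:
apply_moves --plan '[{"grip": 0,"offset": [-0.07,0,0.06],"spin": 0},{"grip": 0,"offset": [-0.14,0,0.12],"spin": 0},{"grip": 0,"offset": [-0.21,0,0.18],"spin": 0},{"grip": 0,"offset": [-0.28,0,0.24],"spin": 0}]'

```text
time_s: 22.05
tcp_pos: [0.6774, 0.007, 0.0813]
ee_rot: [[1.0, 0.02, 0.007], [0.02, -1.0, 0.0], [0.007, -0.0, -1.0]]
wrist_force: [8.1, -0.7, 5.4]
gripper_width: 0.007
gripper_force: 4.0
```

Call:
apply_moves --plan '[{"grip": 0,"offset": [-0.1,0,0.05],"spin": 0},{"grip": 0,"offset": [-0.2,0,0.1],"spin": 0},{"grip": 0,"offset": [-0.3,0,0.1],"spin": 0},{"grip": 0,"offset": [-0.4,0,0.1],"spin": 0},{"grip": 0,"offset": [-0.4,0,0.1],"spin": 0}]'

```text
time_s: 22.55
tcp_pos: [0.6774, 0.0071, 0.0816]
ee_rot: [[1.0, 0.021, 0.017], [0.021, -1.0, 0.001], [0.017, -0.001, -1.0]]
wrist_force: [15.1, -1.2, 2.4]
gripper_width: 0.006
gripper_force: 7.6
```

Call:
apply_moves --plan '[{"grip": 0,"offset": [0.6,0,-0.1],"spin": 0},{"grip": 0,"offset": [4.0,0,-0.1],"spin": 0},{"grip": 0,"offset": [5.0,0,-4.8],"spin": 0},{"grip": 0,"offset": [7.0,0,-9.0],"spin": 0},{"grip": 0,"offset": [9.0,-3.0,-12],"spin": 0}]'

```text
time_s: 23.05
tcp_pos: [0.7591, 0.035, 0.1994]
ee_rot: [[1.0, 0.014, -0.005], [0.014, -1.0, -0.001], [-0.005, 0.001, -1.0]]
wrist_force: [0.6, -0.7, -0.0]
gripper_width: 0.007
gripper_force: 0.0
```

Call:
apply_moves --plan '[{"grip": 0,"offset": [0,-4,0],"spin": 0},{"grip": 0,"offset": [0,-8,0],"spin": 0},{"grip": 0,"offset": [0,-12,0],"spin": 0},{"grip": 0,"offset": [0,-12,0],"spin": 0}]'

```text
time_s: 23.45
tcp_pos: [0.7548, 0.1633, 0.1952]
ee_rot: [[1.0, 0.025, -0.008], [0.025, -1.0, -0.001], [-0.008, 0.001, -1.0]]
wrist_force: [-0.2, 0.2, -1.0]
gripper_width: 0.007
gripper_force: 0.0
```

```bash
python3 - <<'E'
from station import r;from h import *
c=clips(r);cv2.imwrite("pics/t5.png",cv2.resize(c["img"][150:340,200:460],None,fx=3,fy=3,interpolation=cv2.INTER_CUBIC))
s=r.sense();print(s["tcp_pos"],s["wrist_force"])
import pickle
a=pickle.load(open("c0.pkl","rb"))["top"]
d=(cv2.absdiff(a["img"],c["img"]).max(2)>50).astype(np.uint8);k,l,st,ce=cv2.connectedComponentsWithStats(d)
print([st[i].tolist() for i in range(1,k) if st[i,4]>40])
E
```

```text
++ 177 reach [0.0022 0.0074 0.0079] z 0.112
+- 180 reach [0.0015 0.0065 0.0073] z 0.111
-+ 171 reach [0.0026 0.0073 0.0078] z 0.112
-- 179 reach [0.0031 0.0075 0.0084] z 0.098
lid 8449 0.1190763071531065
[0.75507187 0.16084629 0.1954116 ] [ 0.9258525  -1.48107851 -0.23091752]
[[35, 0, 105, 44, 2902], [0, 16, 116, 149, 5202], [109, 34, 148, 115, 7967], [118, 78, 47, 4, 84], [46, 102, 29, 10, 99], [0, 169, 22, 13, 244], [451, 183, 6, 116, 265], [0, 189, 26, 13, 152], [423, 197, 4, 43, 55], [3, 213, 40, 36, 863], [426, 241, 5, 52, 88], [462, 240, 5, 59, 178], [6, 254, 65, 82, 3287], [390, 301, 26, 8, 56], [300, 307, 25, 7, 81], [0, 337, 28, 7, 113], [0, 340, 95, 84, 3356], [0, 365, 49, 80, 1452], [34, 428, 73, 52, 2787], [0, 451, 44, 29, 577]]
```

View pics/t5.png

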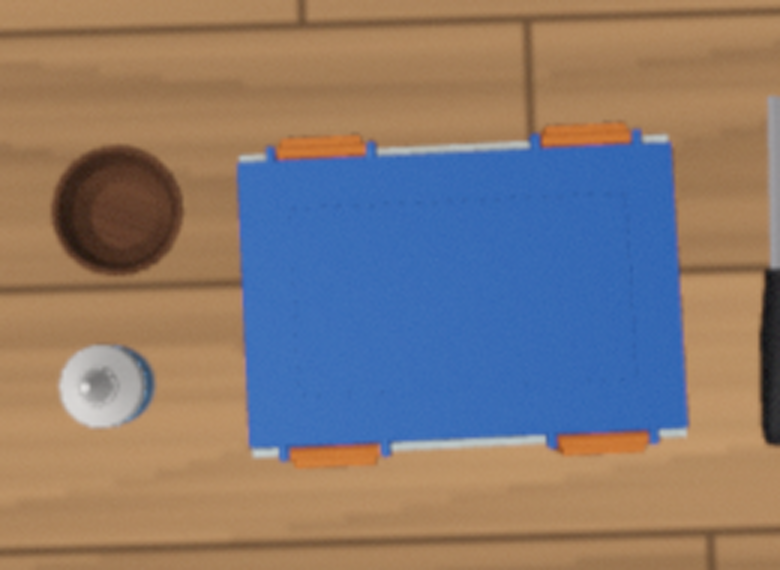

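```bash
python3 - <<'E'
from station import r;from h import *
import pickle
a=pickle.load(open("c0.pkl","rb"));
for n in a:
    for c in(a[n],r.capture(n)):
        P=pts(c,np.ones((480,640),bool))
        for nm,x,y,w,h in(("gouge",.575,-.28,.13,.035),("mallet",.57,-.39,.17,.05),("bowl",.642,.141,.05,.05),("glue",.529,.133,.04,.04)):
            k=(abs(P[:,0]-x)<w)&(abs(P[:,1]-y)<h)&(P[:,2]>.008)&(P[:,2]<.112);print(n,nm,k.sum(),np.median(P[k],0).round(4),end=" ")
        print()
E
```

```text
scene gouge 571 [ 0.5651 -0.2716  0.0175] scene mallet 1945 [ 0.6344 -0.3747  0.0323] scene bowl 837 [0.6228 0.134  0.0231] scene glue 737 [0.5432 0.1464 0.0591] 
scene gouge 523 [ 0.5577 -0.2774  0.0182] scene mallet 1960 [ 0.6345 -0.3746  0.032 ] scene bowl 555 [0.6373 0.145  0.0218] scene glue 0 [nan nan nan] 
top gouge 1079 [ 0.5541 -0.2744  0.0198] top mallet 3593 [ 0.6129 -0.3784  0.0336] top bowl 1126 [0.6417 0.1426 0.0203] top glue 700 [0.5294 0.1372 0.0684] 
top gouge 1028 [ 0.5523 -0.2787  0.0201] top mallet 3601 [ 0.6131 -0.3781  0.0337] top bowl 1133 [0.6419 0.1428 0.0201] top glue 690 [0.5294 0.1374 0.068 ]
  return _methods._mean(a, axis=axis, dtype=dtype,
  ret = um.true_divide(
```

```bash
python3 - <<'E'
from station import r
print(r.finish_job())
E
```

```text
the job is handed in; nothing more can be done
None
```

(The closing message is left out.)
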